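# Pin the cart wheel on its axle

## Robot

A 6-joint arm with a two-finger parallel gripper is mounted at the origin on a cart in front of the work surface, level with it; the furniture and walls round the work are solid. World frame = base frame: x ahead of the robot, y to its left, z up, the work surface at z = 0. Lengths are in m, angles in rad, forces in N, time in s.
With the tool pointing down it reaches from about 0.35 to 0.775 m from the base axis. Payload 5.5 kg.
Tool frame: the origin (TCP) lies on the centre line of the jaws, within the pads' length; the fingertips stand 11 mm ahead of it and the grasp point (between the pads) lies 8 mm behind it (env.tip_extent is the distance from the TCP to the fingertips, in m); z points along the fingers, y is the line along which they close (so a half turn about z gives the same grasp; the last joint's range is limited). The gripper opens to 85 mm and grips with 20 to 120 N. Pads are 22 mm wide; open, the fingers measure 114 mm over their backs; the gripper's body (76 mm by 85 mm) begins 54 mm behind the grasp point. The pads swing forward as they close: fully open they stand 13 mm farther back than shut.
Start: joints at [-1.319, 0.313, 0.046, 1.304, 0, 1.431], TCP at [0.22, -0.531, 0.242] pointing down, gripper open.
Joint ranges: [-2.76, 2.76], [-0.86, 1.69], [-1.03, 1.26], [-2.2, 2.34], [-1.47, 1.5], [-3.14, 3.14]. Speed limits (rad/s): [2.57, 2.57, 3.14, 3.14, 3.14, 3.14].

## Interface

Orientations are given as a unit quaternion [w, x, y, z].
In Python, from workcell import env gives the robot as it stands.
- The arm moves only by the shell command python3 -m jog 'ROWS' [FORCE]. ROWS is JSON, a list of rows, each a list of 5 numbers: the gripper's target within -1 to 1 (shut at 1, half-way at 0, fully open at -1), then the shift along the tool's x, y, z in m, then the turn about the tool's z in degrees. In form: [[fingers, tx, ty, tz, turn], ...]. A call has 1 to 5 rows; each row shifts and turns the commanded pose from where the row before left it, along the tool's axes as they then stand; what a row does not reach is not made up. A row lasts 1/12 s, in which the tool goes at most 41.7 mm and 7.16 degrees, less where a joint would pass 70% of its speed; a pose out of reach is approached as far as the arm can. A call is refused whole if a number of a shift passes 0.0417 or a number of a turn 7.16, either way. A call with a gripper value outside its range is refused whole. The fingers move at their own pace and stop on an object; FORCE is the grip in N (left out, the last holds). Time passes only in rows, so rows that do not move let the fingers close. It gives the time, the measured TCP pose, the force, the opening and the grip force at its end, in the units of the state.
- env.get_state(): the state, without advancing time (a new reading comes with each control period).
- env.read_camera(name): name is "scene" or "top" or "wrist"; returns a dict with "img" (480x640x3 uint8, red, green, blue), "fov_y" (degrees; the focal length in pixels is half the picture's height over the tangent of half this angle, whatever the lens; pixels are square), "cx", "cy" (the principal point, pixels), "T" (4x4, takes a point from camera to world coordinates). Camera axes: x right, y up, looking along -z (the intrinsics and any distortion apply to the point x, -y, -z); pixel columns grow to the right and rows downward; lengths in m; the calibration is good to about 2 mm. A picture is of the moment at which its call begins. There is no depth.
- env.hand_in(): hands the job in; it is judged then, once.
The state is a dict: "clock": time; "joint_pos": joint angles; "qvel": joint speeds; "tau": joint torques, N m; "tcp_pos": TCP position; "orientation": TCP orientation; "wrist_force": force on the tool from outside, world axes, zero at the start; "ft_torque": the same for the moment, N m; "finger_gap": finger opening in m; "grip_force": force on a finger pad.
Only numpy, scipy, OpenCV 4.12 (cv2) and the standard library are available. Lean on these libraries where they do the work, as an engineer would, in place of code of your own. Each camera call takes 0.05 s, during which the arm holds its last target. There are 200 camera calls.

## Task

Lock the little cart wheel on its axle: take the brass linchpin out of the wooden holder, feel gently for the cross hole along the top of the axle end without forcing it, and push the pin down until its shoulder is fully home on the axle. Then press the bail's red tab to swing the wire bail down over the axle end until it is fully shut, let go, and leave the other things on the bench where they are.

Things in the scene. Friction and masses are not known exactly. Their poses are not given: they have to be found in the camera images.
- linchpin: Brass linchpin, about 80 g. Origin: centre of its shoulder's underside, on the pin's axis; z up. Above: a round shoulder 17 mm wide, 3 mm thick, then a 14 x 14 mm square head up to 28 mm above the origin. A wire bail (4.4 mm wire, loop 38 mm wide in y, 36 mm long) is hinged through the head 6 mm above the origin about the pin's y axis; at the start it sticks out along the pin's +x.
- pin_head (a point): Middle of the linchpin's head, 21 mm above the pin's origin: grip across the pin's y here; from 13 to 28 mm above the origin the head is clear of the wire.
- pin_tip (a point): Lower end of the linchpin, 34 mm below its origin. The shank is round, 9 mm diameter; its last 4 mm are a cone down to a 4 mm flat end.
- bail (a joint): Angle of the bail on the pin, rad: 0 = standing out along the pin's +x, 8 degrees above level (stop); grows as it swings down; 1.55 = hanging alongside the shank (stop), fully shut. Friction (0.04 N m) holds it where it is left: about 1 N pressed down on its tab moves it at first, 2 N near the end.
- wheel_stand: Blue bearing block, fixed to the bench, with a black cart wheel (68 mm diameter, axis 50 mm above the bench) and a washer. Origin: on the bench below the washer's outer face; z up, +x = outward along the axle. No more than 30 N may act between pin and stand. When the pin is home its origin is 60 mm above this one; its bail (pin's +x) must point along this +x to close round the axle end.
- axle_top (a point): Point on the axle's top line at the washer's face, 60 mm above the bench (axes as the stand). From here the axle end, a level steel bar 22 mm wide, 20 mm high, runs along +x. Its vertical through hole (10.8 mm diameter, 1.5 mm chamfer) is at mid width, y = 0; the axle sits tightly anywhere in its end float, not reported: hole centre at x = 26 to 40 mm, 11 mm short of the axle's end.
- pin_holder: Pale wooden block, 50 x 40 x 40 mm high, standing on the bench (fixed), with a vertical 11.5 mm bore in its centre in which the linchpin stands, shoulder on the block's top. Origin: centre of its underside.
- battery: AA cell standing on end, 14 mm wide, 51 mm high; a bystander. Origin at its underside.
- tape_roll: Roll of black insulating tape lying flat, 90 mm diameter, 19 mm high; a bystander. Origin at its underside.
- sanding_block: Wood-brown sanding block, 52 x 75 x 28 mm; a bystander. Origin at its underside.
- spanner: Bright open spanner lying flat, 148 mm long, 6 mm thick; a bystander. Origin at its underside.
- tab_edge (a point): Free edge of the red thumb tab (14 mm wide, 4 mm thick, 20 mm tall) on the bail's far wire. It stands up while the bail is out (edge 36 mm out from the hinge, 23 mm above it) and points outward when the bail is shut, so pressing down on it swings the bail all the way: the edge moves on a 43 mm arc about the hinge and ends 24 mm out, 35 mm below the hinge.

How it is judged:
By the outcome, as a careful person would: the job done as asked, in the order asked, and still so for the second after the job is handed in, with the robot touching nothing.
It also fails if it takes over 72 s, if anything falls off the work surface, if the arm or the gripper's body presses on something with over 40 N, if the wrist force passes 120 N, or if a joint passes its speed limit or range.

## Working session

There is one attempt and no reset: what is moved stays moved. The work goes in short steps, Python scripts to look and compute and a shell command to move; the robot and the scene stay as the last step left them, time stands still between calls to the robot, and variables do not carry over. Pictures are saved under pics/ and viewed, at most 10 in all, crops included, and the job is handed in when it is done.

```bash
mkdir -p pics; ls
cat > h.py <<'E'
import numpy as np, cv2
from workcell import env
def grab(n,f):
    d=env.read_camera(n); cv2.imwrite('pics/'+f,d['img'][:,:,::-1]); np.save('pics/'+f+'.npy',d,allow_pickle=True); return d
def load(f): return np.load('pics/'+f+'.npy',allow_pickle=True).item()
def foc(d): return d['img'].shape[0]/2/np.tan(np.radians(d['fov_y'])/2)
def p2w(d,u,v,z):
    f=foc(d); r=d['T'][:3,:3]@np.array([(u-d['cx'])/f,-(v-d['cy'])/f,-1]); o=d['T'][:3,3]
    return o+r*(z-o[2])/r[2]
def w2p(d,p):
    c=d['T'][:3,:3].T@(np.array(p)-d['T'][:3,3]); f=foc(d); return d['cx']+f*c[0]/-c[2], d['cy']-f*c[1]/-c[2]
E
python3 - <<'E'
from h import *
for n in ('top','scene'):
    d=grab(n,n+'0.png'); print(n,{k:d[k] for k in d if k!='img'})
print(env.get_state(),env.tip_extent)
E
```

```text
pics
top {'fov_y': 42.19196948874741, 'cx': 330.6210597417358, 'cy': 236.98128285725312, 'T': array([[-0.03073401,  0.97888415, -0.20209217,  0.36816285],
       [-0.9995222 , -0.02943429,  0.00943418,  0.18438052],
       [ 0.00328653,  0.20228556,  0.97932107,  0.94084363],
       [ 0.        ,  0.        ,  0.        ,  1.        ]])}
scene {'fov_y': 53.88108801071359, 'cx': 323.7719909517609, 'cy': 241.4314949859302, 'T': array([[-0.86124269,  0.29600651, -0.41308736,  0.19932516],
       [-0.50811785, -0.51563138,  0.68988443,  0.7733383 ],
       [-0.00879052,  0.80405499,  0.59448995,  0.59470452],
       [ 0.        ,  0.        ,  0.        ,  1.        ]])}
{'clock': 0.1, 'joint_pos': array([-1.31861039e+00,  3.13930193e-01,  4.50760362e-02,  1.30359173e+00,
        1.82830457e-05,  1.43120586e+00]), 'qvel': array([ 5.33283103e-04, -2.97721901e-03,  2.31849709e-03,  5.09792243e-04,
       -3.31029997e-04,  4.87361970e-05]), 'tau': array([ 3.31131450e-03, -4.81723022e+01,  2.99244708e+01,  1.26710784e-02,
       -8.87766396e-05, -1.29571628e-06]), 'tcp_pos': array([ 0.21944274, -0.53100195,  0.24148847]), 'orientation': array([-8.23989309e-04,  9.80874846e-01,  1.94637754e-01, -3.72817745e-05]), 'wrist_force': array([ 0.59493489, -0.989716  ,  0.45151548]), 'ft_torque': array([-0.03101411, -0.01157715, -0.01104258]), 'grip_force': 0.0, 'finger_gap': 0.08539520957304192} 0.011
```

View pics/top0.png

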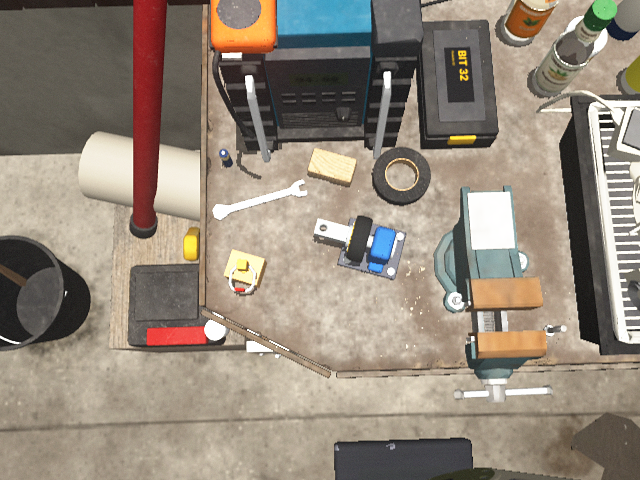

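View pics/scene0.png

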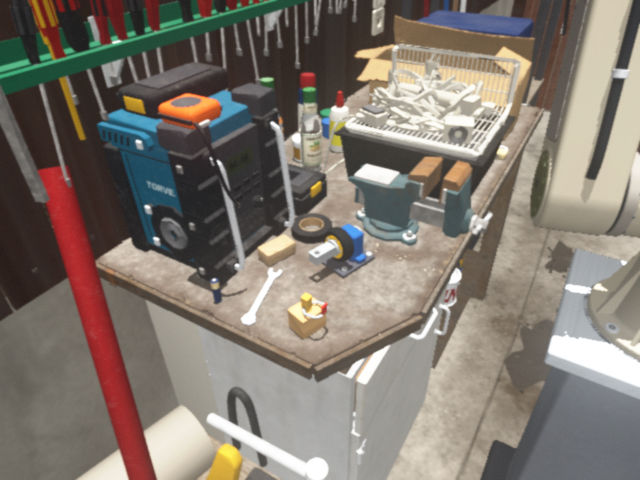

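Top view: the holder with the pin is near (244,267) with the bail toward the robot. The stand is near (372,247) with its axle end pointing left (about +y), hole near (322,230). I'll enlarge both.

Run:
```python
from h import *
d=load('top0.png'); im=d['img'][:,:,::-1]
a=cv2.resize(im[240:305,215:275],None,fx=6,fy=6,interpolation=cv2.INTER_CUBIC)
b=cv2.resize(im[205:285,305:415],None,fx=4,fy=4,interpolation=cv2.INTER_CUBIC)
c=np.zeros((390,800,3),np.uint8); c[:390,:360]=a; c[:320,360:800]=b
cv2.imwrite('pics/crop0.png',c)
for p in [(244,267,.04),(318,229,.06),(347,234,.06)]: print(p,p2w(d,*p))
```

```text
(244, 267, 0.04) [0.51303578 0.30378272 0.04      ]
(318, 229, 0.06) [0.56229106 0.19381864 0.06      ]
(347, 234, 0.06) [0.55362478 0.15206382 0.06      ]
```

View pics/crop0.png

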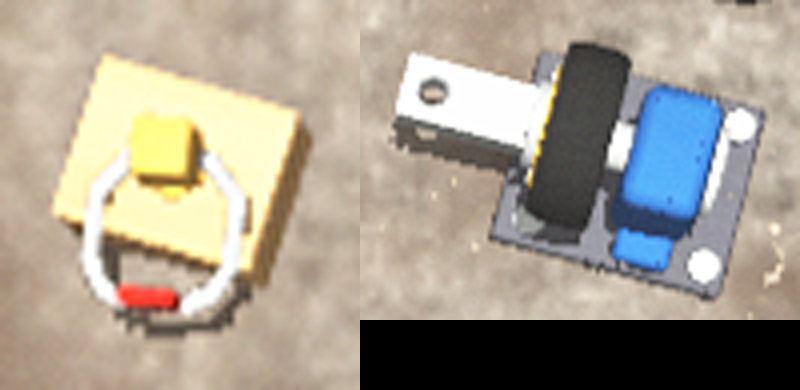

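Run:
```python
from h import *
d=load('top0.png')
h=p2w(d,242.3,263.2,.068); t=p2w(d,239.7,289.3,.069); ho=p2w(d,323.3,228,.06); e=p2w(d,316,226,.06); w=p2w(d,348.4,234.3,.06)
print(h,t,ho,e,w)
an=lambda v:np.degrees(np.arctan2(v[1],v[0]))
print('bail',an(t-h),'axle',an(e-w), np.linalg.norm(t-h),np.linalg.norm(e-ho),np.linalg.norm(w-ho))
# block edges a: corners top (105,57),(303,112),(50,213),(262,285)
P=lambda x,y:p2w(d,215+x/6,240+y/6,.04)
print(an(P(105,57)-P(303,112)),an(P(50,213)-P(105,57)),sum(P(*q) for q in[(105,57),(303,112),(50,213),(255,270)])/4)
s=env.get_state(); 
from scipy.spatial.transform import Rotation as R
print(R.from_quat(s['orientation'],scalar_first=True).as_matrix())
```

```text
[0.51406196 0.3024685  0.068     ] [0.47684465 0.30606108 0.069     ] [0.56354452 0.18609765 0.06      ] [0.56683324 0.19660043 0.06      ] [0.55312042 0.15005442 0.06      ]
bail 174.486334702129 axle 73.58461022253296 0.03740367182493133 0.011005635480657297 0.03752034579731277
72.62414159877352 160.77623114134082 [0.51285171 0.30275587 0.04      ]
[[ 9.24232286e-01  3.81830493e-01 -3.93896367e-04]
 [ 3.81830616e-01 -9.24230931e-01  1.60194789e-03]
 [ 2.47621348e-04 -1.63097365e-03 -9.99998639e-01]]
```

Measured: pin at (0.514, 0.3025) with its bail at about 174.5°; hole at (0.5635, 0.186) with the axle at 73.6°. First I'll turn and raise, then travel.

```bash
python3 -m jog '[[-1,0,0,-0.03,-7.1],[-1,0,0,-0.03,-7.1],[-1,0,0,-0.03,-7.1],[-1,0,0,0,-7.1],[-1,0,0,0,-7.1]]' && python3 -m jog '[[-1,0,0,0,-7.1],[-1,0,0,0,-7.1],[-1,0,0,0,-7.1],[-1,0,0,0,-7.1],[-1,0,0,0,-7.1]]' >/dev/null && python3 -m jog '[[-1,0,0,0,-7.1],[-1,0,0,0,-7.1],[-1,0,0,0,-7.1],[-1,0,0,0,-7.1],[-1,0,0,0,-7.1]]' >/dev/null && python3 -m jog '[[-1,0,0,0,-7.1],[-1,0,0,0,-7.1],[-1,0,0,0,-7.1],[-1,0,0,0,-7.1],[-1,0,0,0,-7.1]]' >/dev/null && python3 -m jog '[[-1,0,0,0,-7.1],[-1,0,0,0,-3],[-1,-0.01,0.04,0,0],[-1,-0.01,0.04,0,0],[-1,-0.01,0.04,0,0]]'
```

```text
clock: 0.52
tcp_pos: [0.2198, -0.5323, 0.3344]
orientation: [0.002, 0.873, 0.487, -0.0]
wrist_force: [-0.3, -0.4, -0.9]
finger_gap: 0.0853
grip_force: 0.0
clock: 2.18
tcp_pos: [0.2607, -0.4136, 0.3311]
orientation: [-0.0, 0.048, 0.999, 0.001]
wrist_force: [1.7, 1.3, 0.7]
finger_gap: 0.0854
grip_force: 0.0
```

```bash
python3 -m jog '[[-1,-0.0102,0.041,0,0],[-1,-0.0102,0.041,0,0],[-1,-0.0102,0.041,0,0],[-1,-0.0102,0.041,0,0],[-1,-0.0102,0.041,0,0]]' >/dev/null && python3 -m jog '[[-1,-0.0102,0.041,0,0],[-1,-0.0102,0.041,0,0],[-1,-0.0102,0.041,0,0],[-1,-0.0102,0.041,0,0],[-1,-0.0102,0.041,0,0]]' && python3 -m jog '[[-1,-0.0102,0.041,0,0],[-1,-0.0102,0.041,0,0],[-1,-0.0102,0.041,0,0],[-1,-0.0102,0.041,0,0],[-1,-0.0102,0.041,0,0]]' && python3 -m jog '[[-1,-0.0102,0.041,0.03,0],[-1,-0.0102,0.041,0.03,0],[-1,-0.01,0.04,0.03,0],[-1,0,0,0.03,0],[-1,0,0,0,0]]'
python3 - <<'E'
from h import *
d=grab('wrist','w1.png'); print({k:d[k] for k in d if k!='img'})
E
```

```text
clock: 3.02
tcp_pos: [0.3993, -0.0198, 0.3322]
orientation: [0.0, 0.048, 0.999, -0.0]
wrist_force: [0.6, -1.2, 0.5]
finger_gap: 0.0855
grip_force: 0.0
clock: 3.43
tcp_pos: [0.4686, 0.1769, 0.332]
orientation: [-0.0, 0.047, 0.999, -0.0]
wrist_force: [0.2, -0.9, -0.1]
finger_gap: 0.0854
grip_force: 0.0
clock: 3.85
tcp_pos: [0.499, 0.2709, 0.2221]
orientation: [-0.006, 0.046, 0.999, -0.002]
wrist_force: [-1.9, -1.1, -1.3]
finger_gap: 0.0854
grip_force: 0.0
{'fov_y': 68.33347170016042, 'cx': 320.657593816412, 'cy': 236.45648980085846, 'T': array([[ 0.0905998 , -0.95992553, -0.2652068 ,  0.43070289],
       [ 0.99587342,  0.08591684,  0.02923066,  0.27802071],
       [-0.00527353, -0.26676069,  0.96374837,  0.35438643],
       [ 0.        ,  0.        ,  0.        ,  1.        ]])}
```

View pics/w1.png

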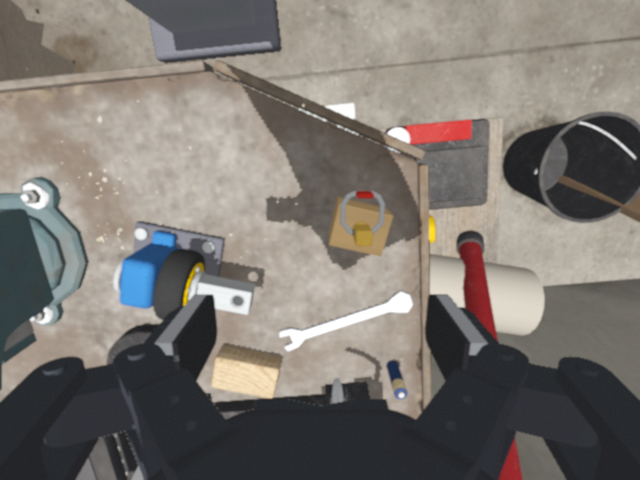

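The wrist view shows the pin head near (364,234), the red tab at (365,196) and the hole at (238,300). I'll enlarge these.

Run:
```python
from h import *
im=load('w1.png')['img'][:,:,::-1]
a=cv2.resize(im[180:260,320:400],None,fx=5,fy=5,interpolation=cv2.INTER_CUBIC)
b=cv2.resize(im[260:340,180:260],None,fx=5,fy=5,interpolation=cv2.INTER_CUBIC)
cv2.imwrite('pics/crop1.png',np.hstack([a,b]))
```

```text
(no output)
```

View pics/crop1.png

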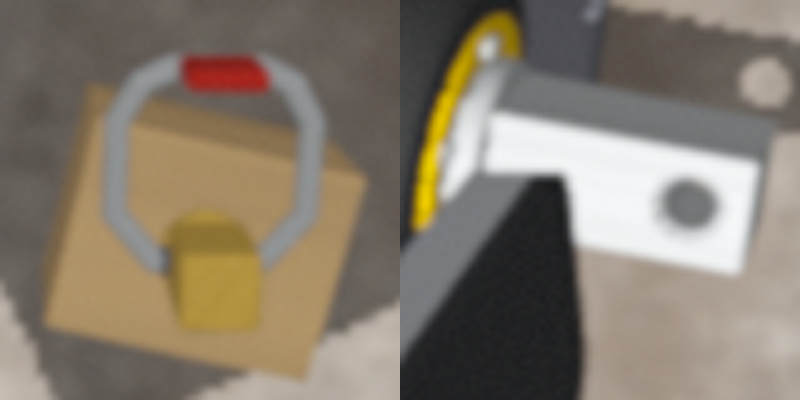

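Run:
```python
from h import *
d=load('w1.png'); an=lambda v:np.degrees(np.arctan2(v[1],v[0]))
h=p2w(d,363.8,238.4,.068); t=p2w(d,365,197,.069); ho=p2w(d,238,300.6,.06); e=p2w(d,249.8,303.2,.06)
B=lambda x,y:p2w(d,180+(x-400)/5,260+y/5,.06)
A=lambda x,y:p2w(d,320+x/5,180+y/5,.04)
print(h,t,an(t-h),ho,e,an(B(758,160)-B(490,113)),np.linalg.norm(B(758,160)-B(740,272)),np.linalg.norm(e-ho))
print('headedge',an(p2w(d,320+178/5,180+255/5,.068)-p2w(d,320+258/5,180+253/5,.068)))
s=env.get_state();print(s['tcp_pos'],s['orientation'])
```

```text
[0.5144357  0.30532496 0.068     ] [0.47934554 0.30823217 0.069     ] 175.2638707647199 [0.56536936 0.18861592 0.06      ] [0.56888609 0.19896086 0.06      ] 74.06962253992685 0.022837922378551912 0.0109263516992292
headedge -93.63821962864202
[0.49980635 0.2702228  0.22550053] [-0.00405906  0.04674966  0.99889662 -0.00187861]
```

```bash
python3 -m jog '[[-1,-0.011,0.035,0,0],[-1,0,0,0.035,0],[-1,0,0,0.035,0],[-1,0,0,0.035,0],[-1,0,0,0,0]]' && python3 -m jog '[[-1,0,0,0,0],[-1,0,0,0.02,0],[-1,0,0,0.02,0],[-1,0,0,0.01,0],[-1,0,0,0,0]]'
```

```text
clock: 4.32
tcp_pos: [0.5135, 0.3019, 0.1199]
orientation: [-0.004, 0.048, 0.999, -0.002]
wrist_force: [-1.4, -0.4, -0.5]
finger_gap: 0.0856
grip_force: 0.0
clock: 4.73
tcp_pos: [0.5171, 0.3038, 0.0754]
orientation: [0.0, 0.048, 0.999, -0.0]
wrist_force: [-1.5, -0.2, 0.3]
finger_gap: 0.0853
grip_force: 0.0
```

```bash
python3 -m jog '[[-1,0.003,0,0,0],[-1,0,0,0,0],[-1,0,0,0,0]]'
```

```text
clock: 4.98
tcp_pos: [0.5147, 0.3049, 0.0765]
orientation: [0.001, 0.048, 0.999, 0.001]
wrist_force: [0.0, 0.5, -0.0]
finger_gap: 0.0857
grip_force: 0.0
```

```bash
python3 -m jog '[[-1,0,0,0.0105,0],[-1,0,0,0,0],[1,0,0,0,0],[1,0,0,0,0],[1,0,0,0,0]]' 40 && python3 -m jog '[[1,0,0,0,0],[1,0,0,0,0],[1,0,0,0,0],[1,0,0,0,0],[1,0,0,0,0]]'
```

```text
clock: 5.4
tcp_pos: [0.5138, 0.3045, 0.0639]
orientation: [-0.0, 0.048, 0.999, -0.0]
wrist_force: [-0.3, -0.3, -0.5]
finger_gap: 0.0514
grip_force: 0.0
clock: 5.82
tcp_pos: [0.5139, 0.3045, 0.0642]
orientation: [0.0, 0.048, 0.999, -0.0]
wrist_force: [-0.3, -0.7, 0.9]
finger_gap: 0.0126
grip_force: 41.4
```

```bash
python3 -m jog '[[1,0,0,-0.015,0],[1,0,0,-0.025,0],[1,0,0,-0.025,0],[1,0,0,-0.025,0],[1,0,0,0,0]]' && python3 -m jog '[[1,-0.0153,-0.0278,0,0],[1,-0.0153,-0.0278,0,0],[1,-0.0153,-0.0278,0,0],[1,-0.0153,-0.0278,0,0],[1,0,0,0,0]]'  && python3 -m jog '[[1,0,0,0,6.7],[1,0,0,0,6.7],[1,0,0,0,6.7],[1,0,0,0,6.7],[1,0,0,0,6.7]]' >/dev/null && python3 -m jog '[[1,0,0,0,6.7],[1,0,0,0,6.7],[1,0,0,0,6.7],[1,0,0,0,6.7],[1,0,0,0,6.7]]' >/dev/null && python3 -m jog '[[1,0,0,0,6.7],[1,0,0,0,6.7],[1,0,0,0,6.7],[1,0,0,0,6.7],[1,0,0,0,6.7]]' && python3 -m jog '[[1,0,0,0,0],[1,0,0,0,0],[1,0,0,0,0],[1,0,0,0,0],[1,0,0,0,0]]'
python3 - <<'E'
from h import *
d=grab('wrist','w2.png'); e=grab('top','t2.png')
a=cv2.resize(d['img'][200:440,200:440,::-1],(400,400),interpolation=cv2.INTER_CUBIC)
b=cv2.resize(e['img'][190:290,280:380,::-1],(400,400),interpolation=cv2.INTER_CUBIC)
cv2.imwrite('pics/crop2.png',np.hstack([a,b])); s=env.get_state(); print(s['tcp_pos'],s['orientation'],s['wrist_force'])
E
```

```text
clock: 6.23
tcp_pos: [0.5164, 0.3056, 0.1593]
orientation: [0.004, 0.048, 0.999, 0.002]
wrist_force: [1.1, 0.6, 0.3]
finger_gap: 0.0131
grip_force: 41.2
clock: 6.65
tcp_pos: [0.5662, 0.1833, 0.1533]
orientation: [0.0, 0.05, 0.999, -0.001]
wrist_force: [0.4, 0.1, -1.2]
finger_gap: 0.0128
grip_force: 41.2
clock: 7.9
tcp_pos: [0.5636, 0.1882, 0.1532]
orientation: [-0.0, 0.8, 0.6, -0.0]
wrist_force: [0.8, 0.5, -0.7]
finger_gap: 0.0131
grip_force: 41.2
clock: 8.32
tcp_pos: [0.5641, 0.188, 0.1539]
orientation: [0.0, 0.798, 0.603, -0.0]
wrist_force: [-0.1, -0.5, -0.5]
finger_gap: 0.0128
grip_force: 41.2
[0.56415847 0.18797464 0.15398486] [ 6.08116129e-05  7.98171106e-01  6.02430810e-01 -2.07059472e-05] [-0.09308451  0.14881457 -1.10047379]
```

View pics/crop2.png

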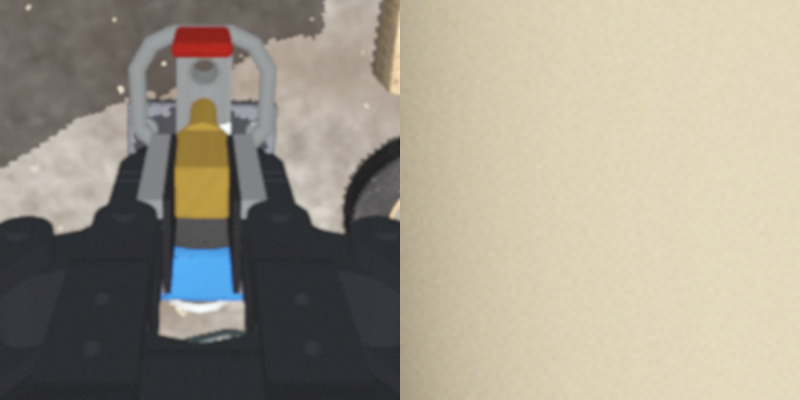

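The pin is held square with its bail over the axle; the hole shows at full-image (323,242).

Run:
```python
from h import *
d=load('w2.png'); ho=p2w(d,323,242,.06); print(ho)
t=np.array([.5641,.1880]); a=2*np.arctan2(.6024,.7982); x=np.array([np.cos(a),np.sin(a)]); y=np.array([np.sin(a),-np.cos(a)])
dd=ho[:2]-t; print(np.degrees(a),'tool dx,dy',dd@x,dd@y)
# pin shank tip check: predicted pixel of pin head top & shoulder vs seen
for z in (.0038,-.0242,-.0582): print(w2p(d,[*t,.154+z]))
```

```text
[0.56634299 0.18909906 0.06      ]
74.08356893744808 tool dx,dy 0.0016720298622195453 0.001855604377362989
(np.float64(320.0978646015294), np.float64(316.89063893697966))
(np.float64(320.14296054462886), np.float64(287.89387057095496))
(np.float64(320.1815390179773), np.float64(263.08784637644703))
```

```bash
python3 -m jog '[[1,0.0008,0.0007,0.015,0],[1,0,0,0.012,0],[1,0,0,0.003,0],[1,0,0,0,0],[1,0,0,0,0]]' && python3 -m jog '[[1,0,0,0.003,0],[1,0,0,0.003,0],[1,0,0,0,0]]' && python3 -m jog '[[1,0,0,0.002,0],[1,0,0,0.002,0],[1,0,0,0,0]]'
```

```text
clock: 8.83
tcp_pos: [0.5651, 0.1885, 0.1242]
orientation: [0.0, 0.798, 0.602, -0.0]
wrist_force: [0.7, -0.2, -1.3]
finger_gap: 0.0125
grip_force: 41.2
clock: 9.08
tcp_pos: [0.565, 0.1885, 0.1179]
orientation: [0.0, 0.798, 0.602, -0.0]
wrist_force: [0.3, 0.5, -0.8]
finger_gap: 0.0129
grip_force: 41.2
clock: 9.33
tcp_pos: [0.5648, 0.1885, 0.1136]
orientation: [-0.0, 0.798, 0.602, -0.0]
wrist_force: [-0.2, 0.4, -1.5]
finger_gap: 0.0127
grip_force: 41.2
```

```bash
for i in 1; do python3 -m jog '[[1,0,0,0.002,0],[1,0,0,0,0]]' && python3 -m jog '[[1,0,0,0.002,0],[1,0,0,0,0]]' && python3 -m jog '[[1,0,0,0.002,0],[1,0,0,0,0]]'; done | grep -E 'tcp|wrist'
```

```text
tcp_pos: [0.5649, 0.1885, 0.1117]
wrist_force: [-0.1, -0.0, -1.1]
tcp_pos: [0.5649, 0.1885, 0.1097]
wrist_force: [-0.0, 0.3, -0.9]
tcp_pos: [0.5649, 0.1885, 0.1076]
wrist_force: [0.1, 0.1, -1.1]
```

```bash
(python3 -m jog '[[1,0,0,0.003,0],[1,0,0,0,0]]' && python3 -m jog '[[1,0,0,0.003,0],[1,0,0,0,0]]' && python3 -m jog '[[1,0,0,0.003,0],[1,0,0,0,0]]' && python3 -m jog '[[1,0,0,0.003,0],[1,0,0,0,0]]') | grep -E 'tcp|wrist'
```

```text
tcp_pos: [0.5648, 0.1885, 0.1044]
wrist_force: [-0.7, -0.4, -0.9]
tcp_pos: [0.5647, 0.1885, 0.1014]
wrist_force: [0.2, 0.7, -0.8]
tcp_pos: [0.5648, 0.1885, 0.0984]
wrist_force: [-0.4, -0.5, -0.8]
tcp_pos: [0.5648, 0.1885, 0.0954]
wrist_force: [-0.1, -0.2, -1.3]
```

```bash
(python3 -m jog '[[1,0,0,0.004,0],[1,0,0,0.004,0],[1,0,0,0,0]]' && python3 -m jog '[[1,0,0,0.0015,0],[1,0,0,0,0]]' && python3 -m jog '[[1,0,0,0.001,0],[1,0,0,0,0]]' && python3 -m jog '[[1,0,0,0.0007,0],[1,0,0,0,0]]') | grep -E 'tcp|wrist'
```

```text
tcp_pos: [0.5644, 0.1884, 0.087]
wrist_force: [0.3, -0.3, -1.0]
tcp_pos: [0.5648, 0.1885, 0.0862]
wrist_force: [0.1, 0.1, -1.1]
tcp_pos: [0.565, 0.1886, 0.0854]
wrist_force: [-0.2, -0.3, -1.3]
tcp_pos: [0.565, 0.1885, 0.0848]
wrist_force: [-0.5, 1.0, -0.9]
```

```bash
(python3 -m jog '[[1,0,0,0.0005,0],[1,0,0,0,0],[1,0,0,0,0]]' && python3 -m jog '[[1,0,0,0.0005,0],[1,0,0,0,0],[1,0,0,0,0]]' && python3 -m jog '[[1,0,0,0.0005,0],[1,0,0,0,0],[1,0,0,0,0]]') | grep -E 'tcp|wrist'
```

```text
tcp_pos: [0.565, 0.1886, 0.0843]
wrist_force: [0.8, -0.8, -1.4]
tcp_pos: [0.5651, 0.1886, 0.0842]
wrist_force: [-0.4, -0.8, 2.4]
tcp_pos: [0.5651, 0.1886, 0.0841]
wrist_force: [-2.8, -1.1, 6.0]
```

```bash
python3 -m jog '[[1,0,0,0.0003,0],[1,0,0,0,0],[0,0,0,0,0],[0,0,0,0,0],[0,0,0,0,0]]' && python3 -m jog '[[0,0,0,0,0],[0,0,0,0,0],[0,0,0,-0.02,0],[0,0,0,-0.025,0],[0,0,0,0,0]]' && python3 -m jog '[[1,0.019,0,0,0],[1,0.02,0,0,0],[1,0,0,0,0],[1,0,0,0,0],[1,0,0,0,0]]' && python3 -m jog '[[1,0,0,0,0],[1,0,0,0,0]]'
python3 - <<'E'
from h import *
d=grab('wrist','w3.png'); e=grab('scene','s3.png')
a=cv2.resize(d['img'][180:480,170:470,::-1],(400,400),interpolation=cv2.INTER_CUBIC)
b=cv2.resize(e['img'][200:300,280:380,::-1],(400,400),interpolation=cv2.INTER_CUBIC)
cv2.imwrite('pics/crop3.png',np.hstack([a,b]))
E
```

```text
clock: 12.42
tcp_pos: [0.5651, 0.1885, 0.0828]
orientation: [0.0, 0.798, 0.602, 0.0]
wrist_force: [-0.2, -0.4, -0.1]
finger_gap: 0.0425
grip_force: 0.0
clock: 12.83
tcp_pos: [0.5676, 0.189, 0.1323]
orientation: [0.001, 0.798, 0.602, 0.003]
wrist_force: [2.3, 0.4, 1.2]
finger_gap: 0.0427
grip_force: 0.0
clock: 13.25
tcp_pos: [0.5753, 0.2258, 0.1274]
orientation: [-0.0, 0.798, 0.602, -0.001]
wrist_force: [-0.8, -0.2, 0.3]
finger_gap: 0.0
grip_force: 0.0
clock: 13.42
tcp_pos: [0.5755, 0.2253, 0.1278]
orientation: [-0.0, 0.799, 0.602, -0.0]
wrist_force: [-0.4, -0.8, 0.2]
finger_gap: -0.0003
grip_force: 0.0
```

View pics/crop3.png

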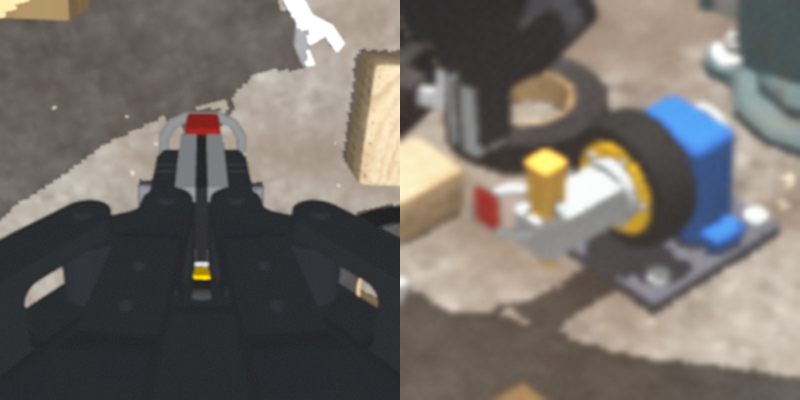

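Pin seated with shoulder on the axle, bail still out, and the closed fingers are above the tab. Now I press down along the arc.

```bash
(python3 -m jog '[[1,0,0,0.02,0],[1,0,0,0.006,0],[1,0,0,0,0],[1,0,0,0,0]]' && python3 -m jog '[[1,0,0,0.003,0],[1,0,0,0.003,0],[1,0,0,0,0]]' && python3 -m jog '[[1,0,0,0.003,0],[1,0,0,0.003,0],[1,0,0,0,0]]' && python3 -m jog '[[1,0,0,0.003,0],[1,0,0,0.003,0],[1,0,0,0,0]]' ) | grep -E 'tcp|wrist'
```

```text
tcp_pos: [0.5752, 0.2257, 0.1016]
wrist_force: [-0.4, -0.5, 0.7]
tcp_pos: [0.5762, 0.2263, 0.0962]
wrist_force: [-0.1, -0.1, 0.8]
tcp_pos: [0.5756, 0.2261, 0.0895]
wrist_force: [-0.2, 0.1, 1.1]
tcp_pos: [0.5753, 0.2259, 0.0832]
wrist_force: [0.6, 1.2, 0.8]
```

```bash
(python3 -m jog '[[1,0,0,0.003,0],[1,0,0,0.003,0],[1,0,0,0,0]]' && python3 -m jog '[[1,-0.001,0,0.004,0],[1,-0.001,0,0.004,0],[1,0,0,0,0]]' && python3 -m jog '[[1,-0.001,0,0.004,0],[1,-0.001,0,0.004,0],[1,0,0,0,0]]' && python3 -m jog '[[1,-0.001,0,0.004,0],[1,-0.001,0,0.004,0],[1,0,0,0,0]]') | grep -E 'tcp|wrist'
python3 - <<'E'
from h import *
e=grab('scene','s4.png')
b=cv2.resize(e['img'][190:290,270:390,::-1],(720,600),interpolation=cv2.INTER_CUBIC)
cv2.imwrite('pics/crop4.png',b)
E
```

```text
tcp_pos: [0.5753, 0.2259, 0.0771]
wrist_force: [-0.4, -0.0, 0.1]
tcp_pos: [0.5745, 0.2237, 0.0689]
wrist_force: [0.7, 0.5, 0.6]
tcp_pos: [0.574, 0.2217, 0.061]
wrist_force: [-0.3, 0.1, 0.1]
tcp_pos: [0.5735, 0.2196, 0.0531]
wrist_force: [-0.7, -1.2, 2.3]
```

View pics/crop4.png

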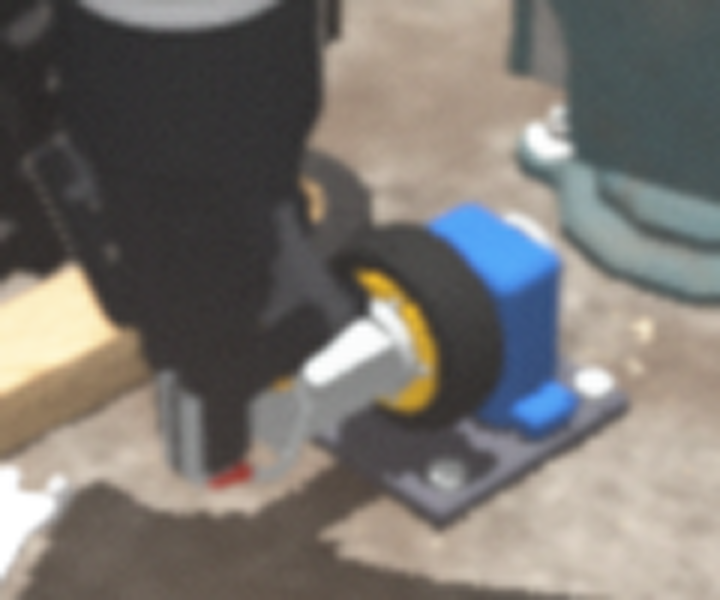

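The tab is under the fingertips with the bail about two-thirds down. I'll continue to the stop.

```bash
(python3 -m jog '[[1,-0.001,0,0.003,0],[1,-0.001,0,0.003,0],[1,0,0,0,0]]' && python3 -m jog '[[1,0,0,0.002,0],[1,0,0,0.002,0],[1,0,0,0,0]]' && python3 -m jog '[[1,0,0,0.0007,0],[1,0,0,0,0],[1,0,0,0,0]]' && python3 -m jog '[[1,0,0,0.0007,0],[1,0,0,0,0],[1,0,0,0,0]]') | grep -E 'tcp|wrist'
```

```text
tcp_pos: [0.5733, 0.2175, 0.0478]
wrist_force: [-0.3, -2.7, 4.0]
tcp_pos: [0.5737, 0.216, 0.0454]
wrist_force: [-3.8, -10.0, 14.3]
tcp_pos: [0.5738, 0.2159, 0.0453]
wrist_force: [-4.6, -11.5, 16.1]
tcp_pos: [0.5739, 0.2156, 0.045]
wrist_force: [-5.5, -11.6, 17.3]
```

Force is building sideways: friction is holding the tab edge against the fingertip. I'll relieve it and move inward with the tab.

```bash
(python3 -m jog '[[1,-0.001,0,-0.002,0],[1,0,0,0,0]]' && python3 -m jog '[[1,-0.001,0,0,0],[1,0,0,0,0]]' && python3 -m jog '[[1,-0.001,0,0.001,0],[1,0,0,0,0]]'&& python3 -m jog '[[1,-0.001,0,0.001,0],[1,0,0,0,0]]') | grep -E 'tcp|wrist'
```

```text
tcp_pos: [0.5737, 0.2165, 0.0458]
wrist_force: [-2.5, -6.6, 7.3]
tcp_pos: [0.5734, 0.2159, 0.0454]
wrist_force: [-1.1, -4.0, 6.7]
tcp_pos: [0.5731, 0.2147, 0.0445]
wrist_force: [-0.8, -5.1, 9.2]
tcp_pos: [0.5729, 0.2137, 0.0438]
wrist_force: [-1.9, -5.9, 11.0]
```

```bash
(python3 -m jog '[[1,-0.001,0,0,0],[1,0,0,0,0]]' && python3 -m jog '[[1,-0.001,0,0.0005,0],[1,0,0,0,0]]' && python3 -m jog '[[1,-0.0007,0,0.0005,0],[1,0,0,0,0]]') | grep -E 'tcp|wrist'
```

```text
tcp_pos: [0.5728, 0.2132, 0.0436]
wrist_force: [-1.4, -3.6, 8.6]
tcp_pos: [0.5726, 0.2124, 0.0431]
wrist_force: [-1.3, -2.9, 8.3]
tcp_pos: [0.5724, 0.2118, 0.0428]
wrist_force: [-1.6, -3.4, 8.9]
```

```bash
(python3 -m jog '[[1,0,0,-0.006,0],[1,0.006,0,0,0],[1,0,0,0,0]]' && python3 -m jog '[[1,0,0,0.004,0],[1,0,0,0,0],[1,0,0,0,0]]' && python3 -m jog '[[1,-0.001,0,0.002,0],[1,-0.001,0,0.001,0],[1,0,0,0,0]]' && python3 -m jog '[[1,-0.001,0,0.0005,0],[1,0,0,0,0]]' && python3 -m jog '[[1,-0.001,0,0.0005,0],[1,0,0,0,0]]'  && python3 -m jog '[[1,-0.001,0,0.0005,0],[1,0,0,0,0]]') | grep -E 'tcp|wrist'
```

```text
tcp_pos: [0.574, 0.2189, 0.0478]
wrist_force: [-0.6, -0.9, 0.2]
tcp_pos: [0.5734, 0.2173, 0.0433]
wrist_force: [-0.5, -3.1, 3.6]
tcp_pos: [0.5733, 0.2147, 0.0415]
wrist_force: [-2.2, -4.4, 10.8]
tcp_pos: [0.5732, 0.2141, 0.0412]
wrist_force: [-1.7, -3.0, 11.0]
tcp_pos: [0.5733, 0.2138, 0.0411]
wrist_force: [-1.9, -1.9, 12.0]
tcp_pos: [0.5734, 0.2134, 0.041]
wrist_force: [-1.2, 0.4, 13.1]
```

```bash
python3 -m jog '[[1,0,0,-0.003,0],[1,0.006,0,-0.003,0],[1,0,0,-0.03,0],[1,0,0,-0.035,0],[1,0,0,-0.035,0]]' && python3 -m jog '[[1,0.04,0,-0.01,0],[1,0.04,0,0,0],[1,0,0,0,0],[1,0,0,0,0]]'
python3 - <<'E'
from h import *
e=grab('scene','s5.png'); d=grab('top','t5.png')
b=cv2.resize(e['img'][200:290,290:380,::-1],(500,500),interpolation=cv2.INTER_CUBIC)
a=cv2.resize(d['img'][200:300,300:360,::-1],(300,500),interpolation=cv2.INTER_CUBIC)
cv2.imwrite('pics/crop5.png',np.hstack([b,a]))
E
```

```text
clock: 19.48
tcp_pos: [0.5723, 0.219, 0.1445]
orientation: [-0.001, 0.798, 0.602, -0.002]
wrist_force: [-0.3, 0.3, 0.4]
finger_gap: -0.0
grip_force: 0.0
clock: 19.82
tcp_pos: [0.5953, 0.2979, 0.1539]
orientation: [-0.0, 0.797, 0.603, -0.0]
wrist_force: [-1.0, -0.3, -0.2]
finger_gap: 0.0002
grip_force: 0.0
```

View pics/crop5.png

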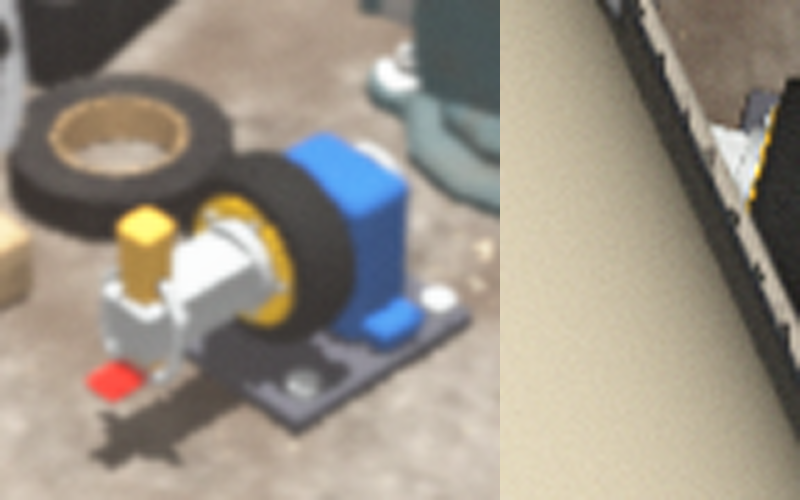

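Pin is down on the axle and the bail hangs shut with its red tab pointing outward. I'll check the tab's pixels against the shut angle.

Run:
```python
from h import *
e=load('s5.png'); a=np.radians(74); X=np.array([np.cos(a),np.sin(a),0]); Y=np.array([-X[1],X[0],0]); Z=np.array([0,0,1.])
o=np.array([.5652,.1885,.06])
c=lambda p:np.round((np.array(w2p(e,p))-[290,200])*500/90,1)
print('head top',c(o+.028*Z))
for q in (1.55,1.5,1.45,1.35):
    th=np.arctan2(23,36)-q; r=.0427
    ed=o+.006*Z+r*(np.cos(th)*X+np.sin(th)*Z)
    print(q,[c(ed+s*.007*Y) for s in(-1,1)],c(ed))
im=e['img'].astype(int); m=(im[:,:,0]>150)&(im[:,:,1]<90)&(im[:,:,2]<90); m[:250]=m[:250]&True
v,u=np.nonzero(m[255:280,295:325]); print('red centroid',(u.mean()+5)*5.556,(v.mean()+55)*5.556)
```

```text
head top [146.3 222.7]
1.55 [array([ 83.3, 380.9]), array([111.3, 400.3])] [ 97.3 390.6]
1.5 [array([ 79.3, 380.4]), array([107.3, 399.8])] [ 93.3 390.1]
1.45 [array([ 75.4, 379.6]), array([103.4, 399.1])] [ 89.4 389.3]
1.35 [array([ 68.1, 377.2]), array([ 96.1, 396.7])] [ 82.  386.9]
red centroid 117.32964705882353 376.500705882353
```

```bash
python3 -c "
from workcell import env
print(env.hand_in())"
```

```text
the job is handed in; nothing more can be done
None
```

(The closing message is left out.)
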